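# Clip the green offer clip onto the honey price card

### The arm

A 6-joint arm with a two-finger parallel gripper is mounted at the origin on the work surface. World frame = base frame: x ahead of the robot, y to its left, z up, the work surface at z = 0. Lengths are in m, angles in rad, forces in N, time in s.
With the tool pointing down it reaches from about 0.275 to 0.875 m from the base axis. Payload 12.5 kg.
Tool frame: the origin (TCP) lies on the centre line of the jaws, within the pads' length; the fingertips stand r.finger_overhang ahead of it and the grasp point (between the pads) lies 3 mm ahead of it (r.finger_overhang is the distance from the TCP to the fingertips, in m); z points along the fingers, y is the line along which they close (so a half turn about z gives the same grasp; the last joint's range is limited). The gripper opens to 85 mm and grips with 20 to 120 N. Pads are 22 mm wide; open, the fingers measure 114 mm over their backs; the gripper's body (76 mm by 85 mm) begins 54 mm behind the grasp point. The pads swing forward as they close: fully open they stand 13 mm farther back than shut.
Start: joints at [-1.318, 0.351, 1.652, -0, 1.139, -0.085], TCP at [0.182, -0.519, 0.253] pointing down, gripper open.
Joint ranges: [-2.75, 2.75], [-0.79, 2.1], [0.01, 2.65], [-1.57, 4.71], [0.07, 3.14], [-2.87, 2.87]. Speed limits (rad/s): [2.22, 2.22, 2.79, 3.14, 3.14, 3.14].

### API

Orientations are given as a unit quaternion [x, y, z, w].
In Python, from cell import r, optics gives the robot as it stands. The module is installed in compiled form; this text tells all that it offers. Calls block until the motion is done:
- r.move_to(position, orientation): joint-space move of the TCP to a pose.
- r.move_linear(position, rot=None, vel=0.15): straight line of the TCP; rot=None keeps the orientation; vel is the mean speed in m/s.
- r.set_joints(angles): joint-space move.
- r.set_gripper(opening, squeeze=None): opening from 0.0 (shut) to 1.0 (fully open); squeeze is the grip in N (None keeps the last); returns when the fingers have stopped.
- r.sleep(seconds).
- r.inverse_kinematics(position, orientation): joint angles nearest the present ones, or None.
- optics.get_image(name): name is "scene" or "top" or "wrist"; returns a dict with "pixels" (400x640x3 uint8, red, green, blue), "depth" (400x640 float32, m along the optical axis (not along the pixel's ray), 0 where there is no reading), "fx", "fy", "cx", "cy" (pixels), "camera_from_world" (4x4, takes a point from world to camera coordinates); the wrist camera has in their place "mount" (4x4, takes a point from camera to tool coordinates, whose origin is the TCP and whose axes are the flange's). Camera axes: x right, y down, z forward; pixel columns grow to the right and rows downward; lengths in m; the calibration is good to about 2 mm. A picture is of the moment at which its call begins: read the wrist's pose just before it.
A pose or a line that the arm cannot do raises r.PlanningError and nothing moves.
- r.hand_in(): hands the job in; it is judged then, once.
Readings, each from a call of its own:
- r.current_t(): time.
- r.current_q(): joint angles.
- r.current_qvel(): joint speeds.
- r.current_effort(): joint torques, N m.
- r.current_tool_pos(): TCP position.
- r.current_ee_rot(): TCP orientation.
- r.current_contact_force(): force on the tool from outside, world axes, zero at the start.
- r.current_torque(): the same for the moment, N m.
- r.current_opening(): opening from 0.0 (shut) to 1.0 (fully open).
- r.current_finger_force(): force on a finger pad.
Only numpy, scipy, OpenCV 4.12 (cv2) and the standard library are available. Lean on these libraries where they do the work, as an engineer would, in place of code of your own. Each camera call takes 0.05 s, during which the arm holds its last target. There are 200 camera calls.

### The job

Squeeze the green clip open, set its jaws over the middle of the top edge of the yellow price card on the tray of amber honey jars, and let it close there, so that it stays upright on the card, gripping it. Leave the red clip standing where it is.

Things in the scene. Friction and masses are not known exactly. Their poses are not given: they have to be found in the camera images.
- green_clip: Green sprung peg-type clip, about 70 g, loose, standing on its shut jaws, handles up; 87 mm tall, 32 mm wide along y. Origin: middle of the jaws' underside (stays midway between them when squeezed); x: the way the jaws open and the handles are squeezed; y: hinge axis, 44 mm up. Jaws 30 mm over all along x; rubber lips in the lowest 8 mm, a hollow above them takes a card up to 38 mm deep.
- green_clip_lever (a joint): Turn of each of its two levers, rad: 0 shut, 0.25 fully squeezed (firm stop), 0.05 shut on the card. Flat handles, 26 mm wide, rise from 44 to 87 mm above the origin, 30 mm over all along x at the foot, 53 mm at the top; squeezed fully they stand parallel, 30 mm over all, lips 22 mm apart. Takes 5 N at first, 10 N at the stop; 25 N does no harm. It springs shut when let go.
- honey_card_top (a point): Middle of the top edge of the honey price card, 100 mm above the counter. Rigid yellow card, 5 mm thick along x, 90 mm wide along y (z up), fixed on a fixed tray. On its -x side, towards the robot, stand two amber honey jars with gold caps, 60 mm across, tops 92 mm above the counter, centres 45 mm from it. Trays of dark cherry (black caps) and green fig jars (white caps) have like cards; places vary.
- red_clip: Another clip, the same but red, standing on the counter; not to be moved. Origin and axes as for the green clip.
There are look-alikes about, which are no part of the job. Several things look just like the green_clip: the one meant starts farthest to the robot's left. What is shaped like the part that bears honey_card_top but purple or turquoise is not meant.

How it is judged:
At the end, for the whole second after the job is handed in: The green clip is shut on the honey card (lever 0.02 to 0.12 rad), its origin 6 to 42 mm below the top edge, within 25 mm of the middle along the edge and 10 mm of the card's plane, upright and square to the card within 12 degrees, at rest (x of green_clip in the frame of honey_card_top between -0.01 and 0.01 m and y of green_clip in the frame of honey_card_top between -0.025 and 0.025 m and z of green_clip in the frame of honey_card_top between -0.042 and -0.006 m and value of joint green_clip_lever between 0.02 and 0.12 rad and angle between green_clip's own z axis and vertical below 0.21 rad and angle between the x axis of green_clip and the x axis of honey_card_top, either way round below 0.21 rad and linear speed of green_clip below 0.02 m/s); the robot touches nothing.
It fails at once if the red clip is shifted by more than 30 mm or tipped over (distance of red_clip from where it was at the start of the episode above 0.03 m or angle between red_clip's own z axis and vertical above 0.5 rad).
It also fails if it takes over 40 s, if anything falls off the work surface, if the arm or the gripper's body presses on something with over 40 N, if the wrist force passes 120 N, or if a joint passes its speed limit or range.

## Working session

There is one attempt and no reset: what is moved stays moved. The work goes in short steps, each a Python script; the robot and the scene stay as the last script left them, time stands still between calls to the robot, and variables do not carry over. Pictures are saved under pics/ and viewed, at most 10 in all, crops included, and the job is handed in when it is done.

```bash
mkdir -p pics; cat > h.py <<'E'
import numpy as np, cv2
from cell import r, optics
def grab(name, fn=None):
    p=r.current_tool_pos(); q=r.current_ee_rot()
    im=optics.get_image(name)
    if fn: cv2.imwrite('pics/'+fn, cv2.cvtColor(im['pixels'],cv2.COLOR_RGB2BGR))
    if name=='wrist':
        from scipy.spatial.transform import Rotation as R
        T=np.eye(4);T[:3,:3]=R.from_quat(q).as_matrix();T[:3,3]=p
        im['W']=T@im['mount']
    else: im['W']=np.linalg.inv(im['camera_from_world'])
    return im
def cloud(im):
    d=im['depth'];v,u=np.mgrid[:400,:640]
    c=np.stack([(u-im['cx'])/im['fx']*d,(v-im['cy'])/im['fy']*d,d],-1)
    return c@im['W'][:3,:3].T+im['W'][:3,3]
E
python3 - <<'E'
from h import *
for n in('top','scene'):
    im=grab(n,n+'0.png'); np.savez(n+'0.npz',**im); print(n,im['W'].round(3).tolist(),im['fx'])
print(r.current_t(), r.finger_overhang)
E
```

```text
top [[0.004, -0.982, 0.189, 0.416], [-1.0, 0.001, 0.03, 0.002], [-0.03, -0.189, -0.981, 1.046], [0.0, 0.0, 0.0, 1.0]] 465.2073906960974
scene [[-0.176, 0.647, -0.742, 1.172], [0.984, 0.109, -0.138, 0.142], [-0.008, -0.755, -0.656, 0.585], [0.0, 0.0, 0.0, 1.0]] 381.8125892382298
0.1 0.022
```

View pics/top0.png

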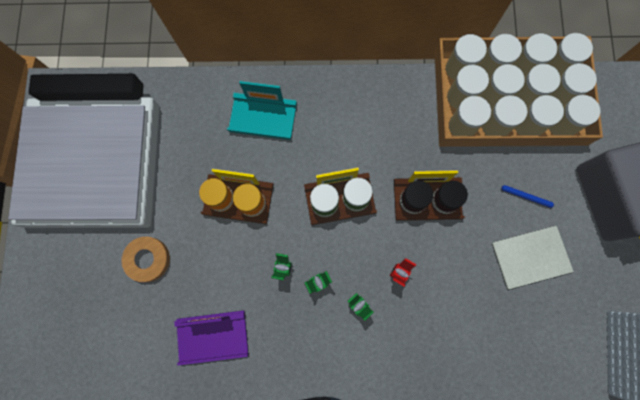

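View pics/scene0.png

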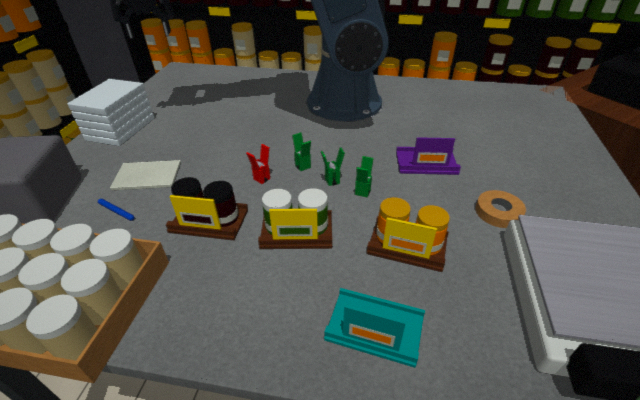

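The top view shows three green clips; the robot's left is image left, so the one meant is at (283,266). The honey card is at (233,175), behind the gold caps at (215,193) and (248,200). The red clip is at (402,271).

```bash
python3 - <<'E'
from h import *
for n in('top','scene'):
    im=dict(np.load(n+'0.npz')); P=cloud(im); hsv=cv2.cvtColor(im['pixels'],cv2.COLOR_RGB2HSV)
    print(n)
    for nm,lo,hi in(('green',(50,100,40),(80,255,255)),('yellow',(25,150,100),(32,255,255)),('gold',(15,170,120),(24,255,255)),('red',(0,170,80),(5,255,255))):
        m=cv2.inRange(hsv,lo,hi)
        k,l,s,c=cv2.connectedComponentsWithStats(m)
        for i in range(1,k):
            if s[i,4]<60: continue
            q=P[(l==i)&(im['depth']>0)]
            if not len(q) or abs(q[:,1]).max()>.6 or q[:,0].mean()<.1: continue
            t=q[q[:,2]>q[:,2].max()-.012]
            if nm=='yellow': t=q[q[:,2]>.085]
            if len(t)<5: continue
            rc=cv2.minAreaRect((t[:,:2]*1000).astype(np.float32))
            print(nm,c[i].round(),s[i,4],'z',np.percentile(q[:,2],[2,98]).round(3),'top n',len(t),np.array(rc[0]).round(),np.array(rc[1]).round(),round(rc[2]))
E
```

```text
top
green [282. 260.] 142 z [0.001 0.09 ] top n 40 [480. 101.] [24.  7.] 79
green [280. 274.] 143 z [0.01  0.089] top n 34 [436. 108.] [24.  6.] 76
green [325. 279.] 139 z [-0.001  0.089] top n 44 [437.   7.] [25.  7.] 27
green [312. 286.] 150 z [0.039 0.089] top n 35 [416.  46.] [24.  6.] 25
green [354. 300.] 127 z [0.002 0.09 ] top n 38 [396. -44.] [ 6. 24.] 44
green [364. 312.] 169 z [0.003 0.09 ] top n 49 [363. -74.] [ 8. 24.] 45
yellow [233. 173.] 158 z [-0.001  0.102] top n 137 [652. 206.] [88.  6.] 82
yellow [337. 173.] 162 z [-0.001  0.104] top n 149 [652. -13.] [ 6. 88.] 11
yellow [434. 172.] 163 z [-0.001  0.103] top n 146 [ 652. -219.] [ 6. 89.] 1
gold [213. 191.] 566 z [0.025 0.095] top n 544 [614. 247.] [55. 55.] 1
gold [246. 197.] 594 z [0.079 0.095] top n 576 [602. 176.] [57. 56.] 14
red [406. 265.] 133 z [0.041 0.09 ] top n 38 [ 467. -161.] [22.  7.] 56
red [398. 278.] 118 z [0.039 0.09 ] top n 32 [ 428. -138.] [25.  5.] 59
scene
green [302. 152.] 503 z [0.006 0.09 ] top n 90 [381. -58.] [53. 26.] 42
green [333. 168.] 403 z [0.004 0.09 ] top n 58 [432.  29.] [24. 53.] 29
green [364. 177.] 552 z [0.005 0.09 ] top n 107 [462. 107.] [25. 53.] 82
yellow [195. 209.] 901 z [0.026 0.103] top n 355 [ 648. -220.] [23. 94.] 0
yellow [293. 221.] 1025 z [0.026 0.103] top n 386 [656. -13.] [ 8. 89.] 10
yellow [409. 234.] 1071 z [0.027 0.103] top n 424 [648. 209.] [89. 24.] 82
gold [431. 157.] 111 z [0.039 0.056] top n 75 [353. 265.] [ 7. 56.] 9
gold [394. 210.] 591 z [0.055 0.096] top n 487 [614. 177.] [76. 56.] 1
gold [434. 220.] 687 z [0.045 0.096] top n 547 [621. 252.] [66. 58.] 39
gold [407. 245.] 175 z [0.039 0.057] top n 108 [659. 208.] [58.  4.] 81
gold [371. 335.] 180 z [0.04  0.058] top n 102 [857. 156.] [58.  3.] 82
red [260. 165.] 443 z [0.008 0.09 ] top n 71 [ 451. -148.] [27. 54.] 57
```

```bash
cat >> h.py <<'E'
from scipy.spatial.transform import Rotation as R
def down(deg):  # tool y along world heading deg, z down
    a=np.radians(deg);y=np.array([np.cos(a),np.sin(a),0]);z=np.array([0,0,-1.])
    return R.from_matrix(np.stack([np.cross(y,z),y,z],1)).as_quat()
E
python3 - <<'E'
from h import *
for d in(-9,171):
    print(d,[np.round(r.inverse_kinematics(p,down(d)),2) for p in([.652,.205,.3],[.459,.105,.072])])
d=min((-9,171),key=lambda d:abs(r.inverse_kinematics([.652,.205,.2],down(d))[5]))
print(d)
for n,p in(('card',[.60,.19,.32]),('clip',[.459,.105,.24])):
    r.move_to(p,down(d)); im=grab('wrist','w_'+n+'.png'); np.savez('w_'+n+'.npz',**im)
    P=cloud(im);hsv=cv2.cvtColor(im['pixels'],cv2.COLOR_RGB2HSV)
    lo,hi=((25,150,100),(32,255,255)) if n=='card' else ((50,100,40),(80,255,255))
    k,l,s,c=cv2.connectedComponentsWithStats(cv2.inRange(hsv,lo,hi))
    for i in range(1,k):
        if s[i,4]<80: continue
        q=P[(l==i)&(im['depth']>0)]
        if len(q)<50: continue
        t=q[q[:,2]>q[:,2].max()-(.006 if n=='card' else .012)]
        rc=cv2.minAreaRect((t[:,:2]*1000).astype(np.float32))
        print(n,c[i].round(),s[i,4],q[:,2].max().round(3),np.array(rc[0]).round(1),np.array(rc[1]).round(1),round(rc[2],1))
print(r.current_t(),r.current_opening())
a=[cv2.imread('pics/w_%s.png'%n) for n in('card','clip')]
cv2.imwrite('pics/w.png',cv2.resize(np.vstack(a),(480,600)))
E
```

```text
-9 [array([ 0.24,  0.57,  1.21, -0.  ,  1.37,  0.39]), array([ 0.13,  0.5 ,  1.99, -0.  ,  0.66,  0.28])]
171 [array([ 0.24,  0.57,  1.21, -0.  ,  1.37, -2.75]), array([ 0.13,  0.5 ,  1.99, -0.  ,  0.66, -2.86])]
-9
clip [305. 186.] 658 0.09 [440.  110.8] [25.   7.1] 79.4
clip [334. 184.] 337 0.09 [484.3 103. ] [25.2  5.1] 83.3
clip [307. 258.] 1361 0.09 [430.2  28.3] [25.2 51.3] 27.5
clip [276. 322.] 1669 0.09 [382.3 -56.7] [51.2 25.3] 42.4
3.8583 1.0005835200186233
```

View pics/w.png

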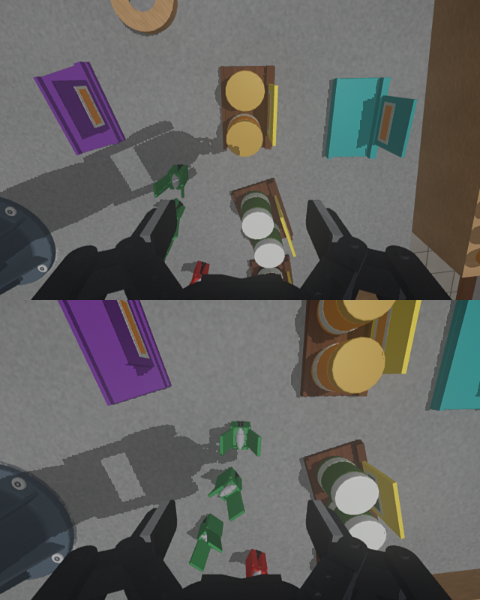

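The upper picture (wrist, over the card) shows the yellow card edge at about (275,115) behind two gold caps. The lower one shows the target clip at (240,438), top-most of the three, well clear of the fingers' line. Next: the card from the wrist view, then the grasp.

```bash
python3 - <<'E'
from h import *
im=dict(np.load('w_card.npz'));P=cloud(im);hsv=cv2.cvtColor(im['pixels'],cv2.COLOR_RGB2HSV)
m=(hsv[...,0]>=24)&(hsv[...,0]<=33)&(hsv[...,1]>140)&(P[...,2]>.094)&(P[...,2]<.11)&(np.abs(P[...,1]-.205)<.07)
m[:,:340]=0
t=P[m];rc=cv2.minAreaRect((t[:,:2]*1000).astype(np.float32));print(len(t),rc,np.median(t[:,2]))
r.move_linear([.461,.106,.072],rot=down(-9.),vel=.12)
print(r.current_tool_pos(),r.current_contact_force())
r.set_gripper(0.0,squeeze=25)
print('grip',r.current_opening(),r.current_finger_force(),r.current_t())
grab('wrist','g1.png')
r.move_linear([.461,.106,.072+.14],vel=.12)
print(r.current_opening(),r.current_finger_force(),r.current_contact_force(),r.current_t())
im=grab('wrist','g2.png');np.savez('g2.npz',**im);grab('scene','g2s.png')
a=cv2.imread('pics/g2.png');b=cv2.imread('pics/g2s.png')[60:300,200:560]
cv2.imwrite('pics/g2c.png',np.hstack([cv2.resize(a,(400,250)),cv2.resize(b,(375,250))]))
E
```

```text
389 ((655.8304443359375, 208.2062530517578), (88.6238021850586, 5.044656753540039), 81.94387817382812) 0.10065707686806497
[0.4613388  0.10605243 0.07250714] [-0.0616298  -0.7123936   0.66283186]
grip 0.4344953592597113 22.740307711064816 5.9833
0.341058971387935 31.4499431848526 [ 0.68198899 -0.22057516 -0.73603778] 7.35
```

View pics/g2c.png

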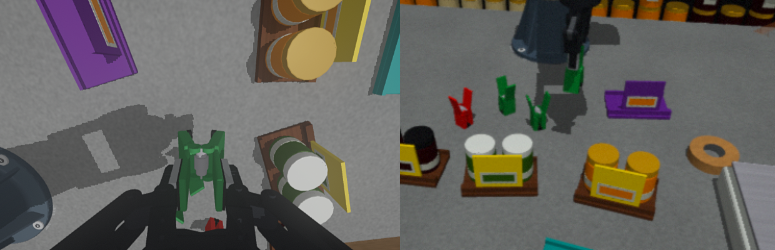

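The clip is held fully squeezed (opening 0.34): in the wrist view it sits between the pads around (200,160), upright in the scene view at (573,75). Next I check its lips and height against the TCP.

```bash
python3 - <<'E'
from h import *
t=r.current_tool_pos();a=np.radians(-9);ex=np.array([np.cos(a),np.sin(a)]);ey=np.array([-ex[1],ex[0]])
for n in('wrist','scene','top'):
    im=grab(n);P=cloud(im);hsv=cv2.cvtColor(im['pixels'],cv2.COLOR_RGB2HSV)
    m=(cv2.inRange(hsv,(50,90,30),(85,255,255))>0)&(im['depth']>0)&(P[...,2]>.12)&(np.hypot(P[...,0]-t[0],P[...,1]-t[1])<.06)
    q=P[m]
    if len(q)<20: print(n,len(q));continue
    d=q[:,:2]-t[:2];X=d@ex*1000;Y=d@ey*1000;Z=(q[:,2]-t[2])*1000
    print(n,len(q),'Z',np.percentile(Z,[0,1,3,97,100]).round(1))
    for lo,hi in((-80,-60),(-60,-40),(-40,-10),(-10,40)):
        s=(Z>=lo)&(Z<hi)
        if s.sum()>5: print(lo,hi,s.sum(),'X',np.percentile(X[s],[1,99]).round(1),'Y',np.percentile(Y[s],[1,99]).round(1))
print(t,r.current_t())
E
```

```text
wrist 5302 Z [-71.3 -66.7 -63.4  16.3  29.2]
-80 -60 274 X [-22.3  26.8] Y [-10.7  16.8]
-60 -40 722 X [-20.2  24.6] Y [-7.  16.8]
-40 -10 2187 X [-14.4  18.7] Y [-15.   16.8]
-10 40 2119 X [-12.6  16.3] Y [-11.   13.9]
scene 466 Z [-69.5 -68.9 -66.9  12.9  28.8]
-80 -60 68 X [-13.9  28.1] Y [-13.6  15.7]
-60 -40 164 X [-12.4  25.8] Y [-15.7  15.6]
-40 -10 180 X [-10.8  23.1] Y [-15.4  15.7]
-10 40 54 X [-13.8  23.4] Y [ 7.2 13.2]
top 0
[0.46075353 0.10596757 0.21138677] 7.6
```

```bash
python3 - <<'E'
from h import *
q=down(-8.3)
r.move_linear([.6533,.2072,.222],rot=q,vel=.15)
r.move_linear([.6533,.2072,.166],vel=.06)
print(r.current_tool_pos(),r.current_opening(),r.current_contact_force(),r.current_t())
im=grab('wrist','p1.png');np.savez('p1.npz',**im);im=grab('scene','p1s.png');np.savez('p1s.npz',**im)
a=cv2.imread('pics/p1.png');b=cv2.imread('pics/p1s.png')[130:280,330:490]
cv2.imwrite('pics/p1c.png',np.hstack([cv2.resize(a,(400,375)),cv2.resize(b,(400,375))]))
E
```

```text
[0.65352824 0.20727693 0.16652146] 0.34422713801828475 [ 0.24398142 -0.52075314 -0.73207284] 10.2833
```

View pics/p1c.png

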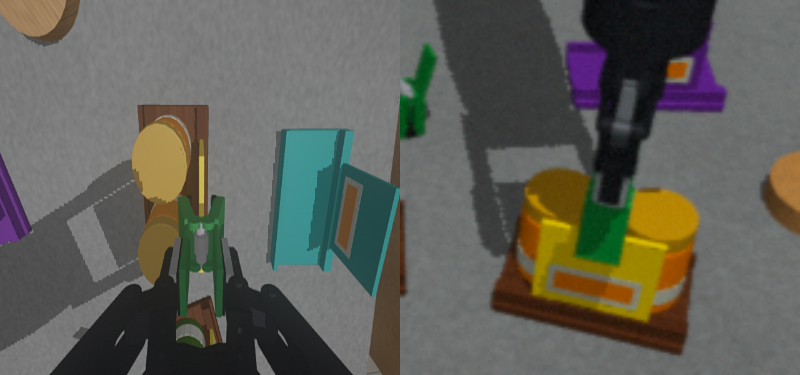

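The wrist view shows the card edge at (201,190) in line with the clip's hinge at (201,232). The scene view shows the clip over the middle of the card at (603,240), with no contact force. Next: ease to a partial squeeze, go deeper, release.

```bash
python3 - <<'E'
from h import *
def s(n): print(n,r.current_tool_pos().round(4),round(r.current_opening(),3),np.round(r.current_finger_force(),1),np.round(r.current_contact_force(),1),r.current_t())
r.set_gripper(.46,squeeze=25); s('part')
p=r.current_tool_pos()
for k in range(5):
    r.move_linear([.6533,.2072,.166-.0025*(k+1)],vel=.03); s(k)
    if abs(r.current_contact_force()[2])>8: break
im=grab('wrist','d.png');grab('scene','ds.png')
a=cv2.imread('pics/d.png');b=cv2.imread('pics/ds.png')[130:280,330:490]
cv2.imwrite('pics/dc.png',np.hstack([cv2.resize(a,(400,375)),cv2.resize(b,(400,375))]))
E
```

```text
part [0.6533 0.2072 0.1661] 0.46 6.0 [ 0.8 -0.  -0.6] 10.65
0 [0.6532 0.2072 0.1632] 0.459 6.0 [ 0.1  0.5 -1.7] 10.9
1 [0.6532 0.2072 0.1607] 0.46 6.0 [ 1.1 -0.1  0. ] 11.15
2 [0.6532 0.2072 0.1583] 0.462 6.0 [-0.   0.1  0.1] 11.4
3 [0.6532 0.2072 0.1558] 0.46 6.0 [-0.5 -0.2 -0.3] 11.65
4 [0.6532 0.2072 0.1533] 0.459 6.0 [ 0.4  0.1 -1.6] 11.9
```

View pics/dc.png

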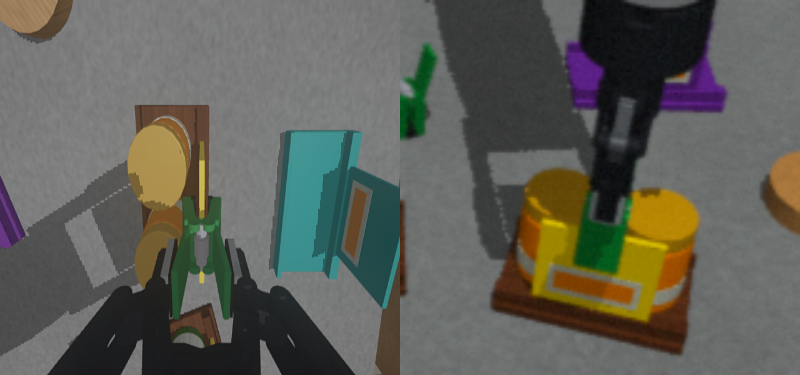

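The clip straddles the card with its lips about 18 mm down, at (603,250) in the scene crop, and there is no contact force. Releasing.

```bash
python3 - <<'E'
from h import *
r.set_gripper(1.0); r.sleep(.2)
p=r.current_tool_pos(); r.move_linear([p[0],p[1],p[2]+.13],vel=.12); r.sleep(.3)
print(r.current_t())
im=grab('wrist','e.png');np.savez('e.npz',**im);im2=grab('scene','es.png');im3=grab('top')
for n,i in(('wrist',im),('scene',im2),('top',im3)):
    P=cloud(i);hsv=cv2.cvtColor(i['pixels'],cv2.COLOR_RGB2HSV)
    m=(cv2.inRange(hsv,(50,90,30),(85,255,255))>0)&(i['depth']>0)&(P[...,2]>.06)&(np.hypot(P[...,0]-.653,P[...,1]-.207)<.05)
    q=P[m]*1000
    if len(q)<20: print(n,len(q));continue
    t=q[q[:,2]>q[:,2].max()-15];print(n,np.percentile(q[:,2],[0,1,99]).round(1),cv2.minAreaRect(t[:,:2].astype(np.float32)))
a=cv2.imread('pics/e.png');b=cv2.imread('pics/es.png')[130:280,330:490]
cv2.imwrite('pics/ec.png',np.hstack([cv2.resize(a,(400,375)),cv2.resize(b,(400,375))]))
E
```

```text
14.25
wrist [ 88.4  94.1 173.3] ((655.801025390625, 207.8927001953125), (24.78346061706543, 47.49368667602539), 81.7120590209961)
scene [ 87.5  89.  174.3] ((655.0712890625, 206.7080535888672), (24.916519165039062, 49.713829040527344), 81.40892791748047)
top [ 88.6  89.9 172. ] ((670.9400634765625, 194.8696746826172), (9.532405853271484, 6.922593593597412), 66.02066802978516)
```

View pics/ec.png

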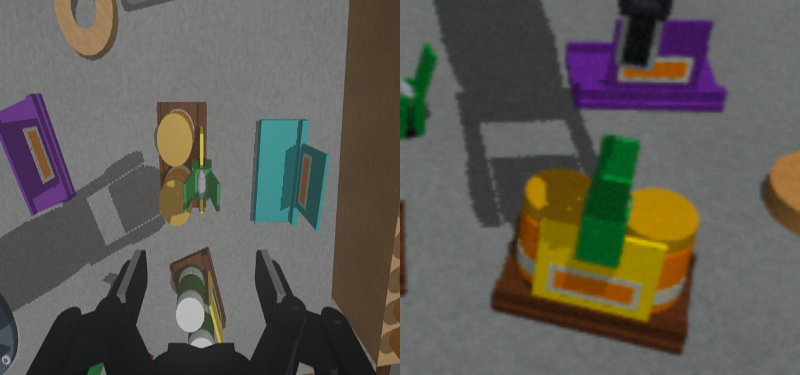

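The clip stands upright on the card's middle. Its top is at about 172 mm, so the origin is about 15 mm below the edge. It is centred and square within about a millimetre and a degree.

```bash
python3 -c "
from h import *
print(r.hand_in(), r.current_t())"
```

```text
the job is handed in; nothing more can be done
the job is handed in; nothing more can be done
```

The green clip is gripping the middle of the honey card's top edge, upright and about 15 mm down; the red clip was never approached, and I handed the job in at about 14.5 s (no verdict was returned).

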